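Open the piston-ring case by its paddle latch

ROBOT

A 6-joint arm with a two-finger parallel gripper is mounted at the origin on the work surface. World frame = base frame: x ahead of the robot, y to its left, z up, the work surface at z = 0. Lengths are in mm, angles in degrees, forces in N, time in s.
With the tool pointing down it reaches from about 350 to 725 mm from the base axis. Payload 6 kg.
Tool frame: the origin (TCP) lies on the centre line of the jaws, within the pads' length; the fingertips stand 19 mm ahead of it and the grasp point (between the pads) is the TCP; z points along the fingers, y is the direction in which the jaws open and shut (so a half turn about z gives the same grasp; the last joint's range is limited). The gripper opens to 85 mm and grips with 20 to 120 N. Pads are 22 mm wide; open, the fingers measure 114 mm over their backs; the gripper's body (76 mm by 85 mm) begins 54 mm behind the grasp point. The pads swing forward as they close: fully open they stand 13 mm farther back than shut.
Start: joints at [91.599, 2.303, 4.859, 0, -92.561, -19.12], TCP at [180.607, 572.151, 250.261] pointing down, gripper open.
Joint ranges: [-146.85, 146.85], [-73.84, 115.35], [-62.03, 85.46], [-188.31, 113.3], [-161.28, -10.13], [-171.36, 171.36]. Speed limits (degrees/s): [147.25, 147.25, 172.46, 180, 180, 180].

INTERFACE

Orientations are given as a 3x3 rotation matrix whose columns are the frame's x, y, z axes.
In Python, from cell import robot, cams gives the robot as it stands.
- The arm moves only by the tool drive_tool, never from a script. Its argument "deltas" is a list of rows, each a list of 7 numbers: the turn, a rotation vector about the tool's x, y, z as a fraction of full scale, then the shift along the tool's x, y, z as a fraction of full scale, then the closure, from -1 (fully open) to 1 (shut), so that 0 is half open. In form: [[ax, ay, az, tx, ty, tz, jaw], ...]. A call has 1 to 20 rows; each row is the pose to reach, as a shift and turn from the pose commanded when the call began, along the tool's axes at that moment, turning the shorter way round; what a row does not reach only later rows make up. Full scale, the value 1, is 0.5 m for a shift and pi rad for a turn. A row lasts 1/12 s, in which the tool goes at most 41.7 mm and 7.16 degrees, less where a joint would pass 70% of its speed; a pose out of reach is approached as far as the arm can. A call with a number of a shift or a turn outside -1 to 1 is refused whole. A call with a gripper value outside its range is refused whole. The fingers move at their own pace and stop on an object; "newtons" is the grip in N (left out, the last holds). Time passes only in rows, so rows that repeat a pose let the fingers close. It gives the time, the measured TCP pose, the force and the opening at its end, in the units of the state.
- robot.get_state(): the state, without advancing time (a new reading comes with each control period).
- cams.grab_frame(name): name is "side" or "top"; returns a dict with "pixels" (420x560x3 uint8, red, green, blue), "fx", "fy", "cx", "cy" (pixels), "world_from_camera" (4x4, takes a point from camera to world coordinates). Camera axes: x right, y down, z forward; pixel columns grow to the right and rows downward; lengths in mm; the calibration is good to about 2 mm. A picture is of the moment at which its call begins. There is no depth.
- robot.job_done(): hands the job in, once; it reports no verdict.
The state is a dict: "clock": time; "joint_positions": joint angles; "qd": joint speeds; "effort": joint torques, N m; "position": TCP position; "ee_rot": TCP orientation; "contact_force": force on the tool from outside, world axes, zero at the start; "ft_torque": the same for the moment, N m; "finger_gap": finger opening in mm.
Only numpy, scipy, OpenCV 4.12 (cv2) and the standard library are available. Lean on these libraries where they do the work, as an engineer would, in place of code of your own. Each camera call takes 0.05 s, during which the arm holds its last target.

TASK

Open the green ring case, the one with the red paddle: pull the recessed paddle up to trip its latch, keep pulling to raise the lid until it stands about half-way to upright or more, then let go and leave it standing open. The grey case with the black paddle stays shut.

Things in the scene. Friction and masses are not known exactly. Their poses are not given: they have to be found in the camera images.
- green_grip (a point): Centre of the red bar at the free end of the green case's paddle: a cylinder 44 mm long along y (pinch it end to end), 14 mm thick. Axes while shut: x level, from latch side to hinge side (within 0.3 rad of world +x); z up. Lid top 6 mm above this point. Open recess round it: 70 mm to each side in y, x from -67 to +45 mm, floor 30 mm below this point. Fixed case, 220 x 240 (y) x 126 mm high.
- green_paddle (a joint): Angle of the red paddle to its lid, rad: 0 lying in the recess, grows as the bar is pulled up; the latch lets go at 0.3 to 0.35, stop at 0.55. Its pivot is parallel to the bar, 55 mm from it along the bar point's -x (towards the robot), same height. The plate between is 30 mm wide. A light spring (1 to 2 N at the bar) returns it when let go.
- green_lid (a joint): Angle of the green lid, rad: 0 shut, stop at 1.45; its side nearer the robot rises. Hinge axis parallel to the bar, 140 mm from the bar's centre along its +x and at its height while all is shut (195 mm from the paddle's pivot). Latched until the paddle is pulled up; then 7 to 13 N at the bar raises it. Stiff hinge: it stays where it is left.
- grey_lid (a joint): Angle of the lid of the grey case with the black paddle, rad: 0 shut, grows as it opens. Same size and build as the green case, standing beside it; either may be the left one.

How it is judged:
By the outcome, as a careful person would: the job done as asked, in the order asked, and still so for the second after the job is handed in, with the robot touching nothing.
It also fails if it takes over 34 s, if anything falls off the work surface, if the arm or the gripper's body presses on something with over 40 N, if the wrist force passes 120 N, or if a joint passes its speed limit or range.

## Working session

There is one attempt and no reset: what is moved stays moved. The work goes in short steps, Python scripts to look and compute and a tool call to move; the robot and the scene stay as the last step left them, time stands still between calls to the robot, and variables do not carry over. Pictures are saved under pics/ and viewed, and the job is handed in when it is done.

Besides the shell and the picture viewer there is one more tool, called after ">>>" as a command line: name --pt "numbers of a row" for each row, then --argument value for the rest. drive_tool: Moves the arm, as the interface text tells. Its arguments: {"type":"object","properties":{"deltas":{"type":"array"},"newtons":{"type":"number"}},"required":["deltas"]}

```bash
ls; mkdir -p pics
python3 - <<'E'
from cell import robot,cams
import cv2,numpy as np
print(robot.get_state())
for n in("top","side"):
    f=cams.grab_frame(n)
    cv2.imwrite(f"pics/{n}0.png",f["pixels"][:,:,::-1])
    print(n,f["fx"],f["fy"],f["cx"],f["cy"],np.round(f["world_from_camera"],4).tolist())
    np.savez(f"{n}0.npz",**f)
E
```

```text
pics
{'clock': 0.0, 'joint_positions': array([ 9.16005663e+01,  2.33757711e+00,  4.80158435e+00, -2.83846627e-02,
       -9.25588098e+01, -1.91197672e+01]), 'qd': array([-0.02896768, -0.07444977,  0.04710464,  0.02240142, -0.06893312,
        0.03933013]), 'effort': array([ 1.11313666e-04, -3.68207252e+01,  3.47419810e+01,  6.93258092e+00,
       -5.44173017e-03,  5.82386299e-07]), 'position': array([180.43338963, 571.92567286, 249.27612882]), 'ee_rot': array([[ 9.53622676e-01, -3.01004305e-01, -4.48502669e-04],
       [-3.01004630e-01, -9.53621220e-01, -1.66779919e-03],
       [ 7.43130737e-05,  1.72545251e-03, -9.99998509e-01]]), 'contact_force': array([-0.02897385, -0.17035599, -0.21146575]), 'ft_torque': array([-0.01889251,  0.03697548,  0.04086509]), 'finger_gap': 85.3550201726023}
top 414.0670020435088 414.0670020435088 282.38781824844494 213.10193769306832 [[0.0197, -0.9972, 0.0725, 471.9087], [-0.9996, -0.0211, -0.0174, -19.8109], [0.0189, -0.0722, -0.9972, 903.2226], [0.0, 0.0, 0.0, 1.0]]
side 442.7421285294434 442.7421285294434 271.44792212306385 207.45910345130642 [[-0.997, -0.0315, 0.0711, 476.7757], [-0.0749, 0.6367, -0.7675, 712.3307], [-0.0211, -0.7705, -0.6371, 747.9214], [0.0, 0.0, 0.0, 1.0]]
```

View pics/top0.png

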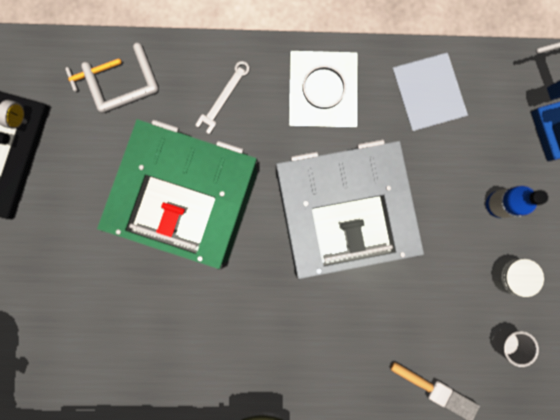

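View pics/side0.png

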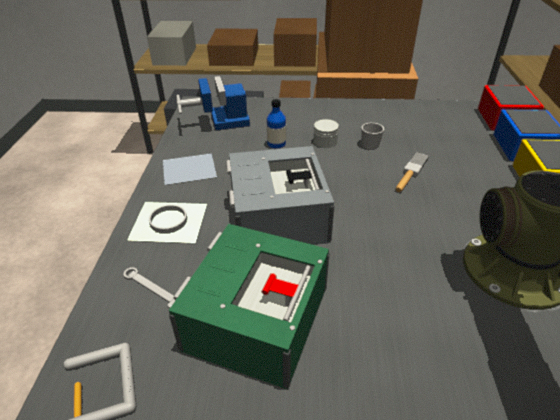

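Run:
```python
import cv2,numpy as np
a=cv2.imread("pics/top0.png")[110:280,90:270]; cv2.imwrite("pics/top0c.png",cv2.resize(a,None,fx=3.5,fy=3.5,interpolation=cv2.INTER_CUBIC))
a=cv2.imread("pics/side0.png")[215:385,160:340]; cv2.imwrite("pics/side0c.png",cv2.resize(a,None,fx=3.5,fy=3.5,interpolation=cv2.INTER_CUBIC))
```

```text
(no output)
```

View pics/top0c.png

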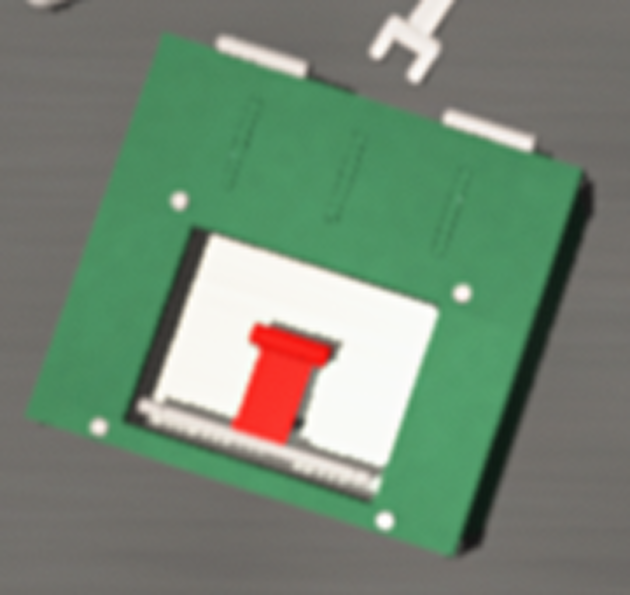

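View pics/side0c.png

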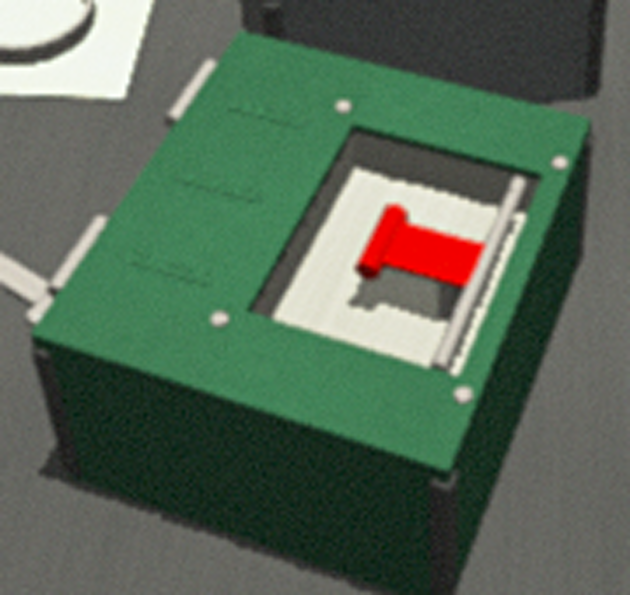

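```bash
cat > h.py <<'E'
import numpy as np
def ray(n,u,v,s="0"):
    f=np.load(f"{n}{s}.npz"); T=f["world_from_camera"]
    d=T[:3,:3]@np.array([(u-f["cx"])/f["fx"],(v-f["cy"])/f["fy"],1]); return T[:3,3],d/np.linalg.norm(d)
def tri(pt,ps,s="0"):
    (o1,d1),(o2,d2)=ray("top",*pt,s),ray("side",*ps,s)
    A=np.array([d1,-d2]).T; t=np.linalg.lstsq(A,o2-o1,rcond=None)[0]
    a,b=o1+t[0]*d1,o2+t[1]*d2; return (a+b)/2,np.linalg.norm(a-b)
def plane(n,u,v,z,s="0"):
    o,d=ray(n,u,v,s); return o+d*(z-o[2])/d[2]
T=lambda x,y:(90+x/3.5-.36,110+y/3.5-.36)
S=lambda x,y:(160+x/3.5-.36,215+y/3.5-.36)
E
python3 - <<'E'
from h import *
np.set_printoptions(precision=1,suppress=True)
print("bar",tri(T(291,344),S(382,240)))
print("barz120",plane("top",*T(291,344),120),plane("side",*S(382,240),120))
pts=[((178,201),(219,318)),((462,293),(343,105)),((98,427),(463,394)),((385,520),(560,162))]
P=[tri(T(*a),S(*b)) for a,b in pts]
for p in P: print(p)
tc=[plane("top",*T(*c),126) for c in [(165,33),(583,170),(28,415),(455,553)]]
sc=[plane("side",*S(*c),126) for c in [(36,340),(240,33),(447,470),(590,120)]]
for q in(tc,sc):
    print(np.array(q)); q=np.array(q)
    for v in(q[1]-q[0],q[3]-q[2]): print("y-edge yaw",np.degrees(np.arctan2(v[0],-v[1])),np.linalg.norm(v))
    for v in(q[0]-q[2],q[1]-q[3]): print("x-edge yaw",np.degrees(np.arctan2(v[1],v[0])),np.linalg.norm(v))
    c=q.mean(0);print(c)
for n,f,e in(("top",T,[(252,333),(330,353)]),("side",S,[(368,270),(394,212)])):
    a,b=[plane(n,*f(*x),120) for x in e];v=b-a;print("bar yaw",np.degrees(np.arctan2(v[0],-v[1])),np.linalg.norm(v))
E
```

```text
bar (array([534.9, 174. , 119. ]), np.float64(1.0541459231880392))
barz120 [534.3 173.8 120. ] [535.4 174.9 120. ]
(array([610.7, 235.7, 126.8]), np.float64(2.0564721089278124))
(array([564.1,  81.8, 126.5]), np.float64(1.7423260551854765))
(array([488.1, 272.7, 126.3]), np.float64(1.5229419859697388))
(array([441.4, 119. , 125.9]), np.float64(0.724828971145372))
[[701.8 247.  126. ]
 [631.8  18.4 126. ]
 [493.  310.  126. ]
 [424.3  81.3 126. ]]
y-edge yaw -17.013892954020072 239.0182735828148
y-edge yaw -16.70685918257139 238.79719928738456
x-edge yaw -16.805277222375384 218.1104658344364
x-edge yaw -16.863368943649128 216.83011992292617
[562.7 164.2 126. ]
[[700.1 253.6 126. ]
 [633.5  22.7 126. ]
 [494.5 313.7 126. ]
 [424.7  85.7 126. ]]
y-edge yaw -16.104461736192473 240.3453358637656
y-edge yaw -17.034083360328196 238.45620000189396
x-edge yaw -16.27857659952098 214.207348465065
x-edge yaw -16.78004356474787 218.09029194853073
[563.2 168.9 126. ]
bar yaw -13.211014678636998 43.45973342460904
bar yaw -14.591540163552512 41.708050890289556
```

>>> drive_tool --pt "0 0 0 0.006 0.004 0 -1" --pt "0 0 0 0.026 0.015 0 -1" --pt "0 0 0 0.056 0.033 0 -1" --pt "0 0 0 0.095 0.057 0 -1" --pt "0 0 0 0.143 0.085 0 -1" --pt "0 0 -0.001 0.198 0.118 0 -1" --pt "0 0 -0.001 0.258 0.154 0 -1" --pt "0 0 -0.001 0.322 0.192 0 -1" --pt "0 0 -0.002 0.389 0.232 0 -1" --pt "0 0 -0.002 0.458 0.273 0 -1" --pt "0 0 -0.002 0.526 0.314 0 -1" --pt "0 0 -0.003 0.593 0.354 0 -1" --pt "0 0 -0.003 0.657 0.392 0 -1" --pt "0 0 -0.003 0.717 0.428 0 -1" --pt "0 0 -0.004 0.772 0.461 0 -1" --pt "0 0 -0.004 0.82 0.489 0 -1" --pt "0 0 -0.004 0.859 0.513 0 -1" --pt "0 0 -0.004 0.889 0.531 0 -1" --pt "0 0 -0.004 0.909 0.542 0 -1" --pt "0 0 -0.004 0.915 0.546 0 -1" --newtons 60

```text
clock: 1.77
position: [535.3, 171.9, 250.3]
ee_rot: [[0.957, -0.291, -0.0], [-0.291, -0.957, -0.0], [0.0, 0.0, -1.0]]
contact_force: [-1.1, 0.2, 0.2]
finger_gap: 85.4
```

>>> drive_tool --pt "0 0 0 0 0 0.01 -1" --pt "0 0 0 0 0 0.035 -1" --pt "0 0 0 0 0 0.07 -1" --pt "0 0 0 0 0 0.11 -1" --pt "0 0 0 0 0 0.14 -1" --pt "0 0 0 0 0 0.155 -1" --pt "0 0 0 0 0 0.16 -1" --pt "0 0 0 0 0 0.16 -1"

```text
clock: 2.43
position: [534.2, 174.5, 169.7]
ee_rot: [[0.958, -0.288, -0.001], [-0.288, -0.958, -0.001], [-0.0, 0.001, -1.0]]
contact_force: [0.2, -0.7, 1.9]
finger_gap: 85.7
```

Run:
```python
from cell import robot,cams
import cv2,numpy as np
for n in("top","side"):
    f=cams.grab_frame(n); np.savez(f"{n}1.npz",**f)
    a=f["pixels"][:,:,::-1]; a=a[110:280,90:270] if n=="top" else a[190:360,160:340]
    cv2.imwrite(f"pics/{n}1c.png",cv2.resize(a,None,fx=3.5,fy=3.5,interpolation=cv2.INTER_CUBIC))
s=robot.get_state();print(s["position"],s["clock"],s["joint_positions"],s["contact_force"])
```

```text
[534.93591351 174.47372053 171.35404788] 2.5333 [ 3.85249020e+01 -3.16088295e+00 -8.79687299e+00  3.33851160e-02
 -8.42806520e+01  3.47037513e+01] [-0.18535169  0.90567735  0.55832973]
```

View pics/side1c.png

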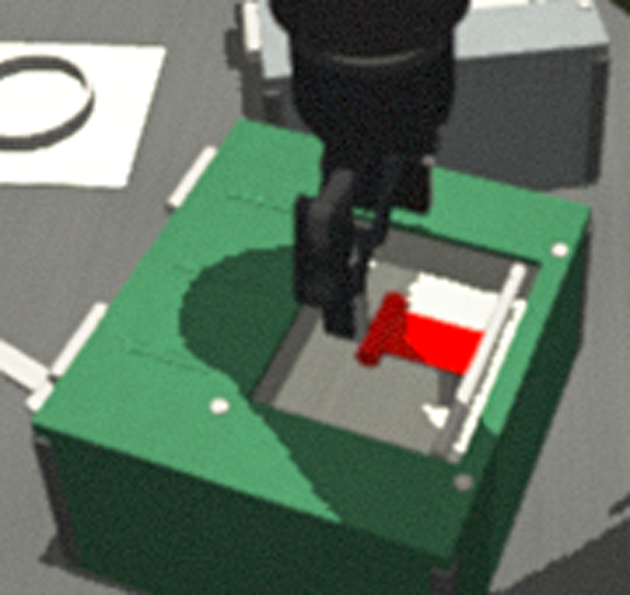

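View pics/top1c.png

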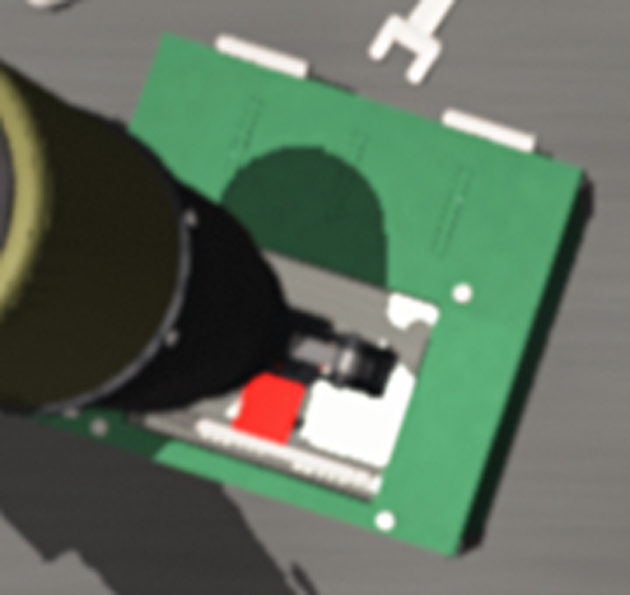

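>>> drive_tool --pt "0 0 0 0 0 0.01 -1" --pt "0 0 0 0 0 0.03 -1" --pt "0 0 0 0 0 0.055 -1" --pt "0 0 0 0 0 0.08 -1" --pt "0 0 0 0 0 0.095 -1" --pt "0 0 0 0 0 0.102 -1" --pt "0 0 0 0 0 0.106 -1" --pt "0 0 0 0 0 0.106 -1" --pt "0 0 0 0 0 0.106 -1"

```text
clock: 3.28
position: [535.0, 174.1, 117.8]
ee_rot: [[0.957, -0.289, 0.001], [-0.289, -0.957, -0.0], [0.001, -0.0, -1.0]]
contact_force: [-0.0, -0.3, -0.3]
finger_gap: 85.7
```

>>> drive_tool --pt "0 0 0 0 0 0 -0.5" --pt "0 0 0 0 0 0 -0.3" --pt "0 0 0 0 0 0 -0.1" --pt "0 0 0 0 0 0 0.1" --pt "0 0 0 0 0 0 0.3" --pt "0 0 0 0 0 0 1" --pt "0 0 0 0 0 0 1" --pt "0 0 0 0 0 0 1" --pt "0 0 0 0 0 0 1" --pt "0 0 0 0 0 0 1" --newtons 60

```text
clock: 4.12
position: [535.3, 174.9, 118.0]
ee_rot: [[0.957, -0.289, 0.002], [-0.289, -0.957, 0.002], [0.001, -0.002, -1.0]]
contact_force: [2.3, 6.5, 2.5]
finger_gap: 42.4
```

Run:
```python
from cell import robot,cams
import cv2,numpy as np
for n in("side",):
    f=cams.grab_frame(n); np.savez(f"{n}2.npz",**f)
    a=f["pixels"][:,:,::-1]; a=a[190:360,160:340]
    cv2.imwrite(f"pics/{n}2c.png",cv2.resize(a,None,fx=3.5,fy=3.5,interpolation=cv2.INTER_CUBIC))
s=robot.get_state();print(s["position"],s["clock"],s["finger_gap"],s["contact_force"])
```

```text
[535.28876408 174.91826908 118.05235899] 4.1667 42.728367625310625 [1.47960469 5.20823936 2.64838001]
```

View pics/side2c.png

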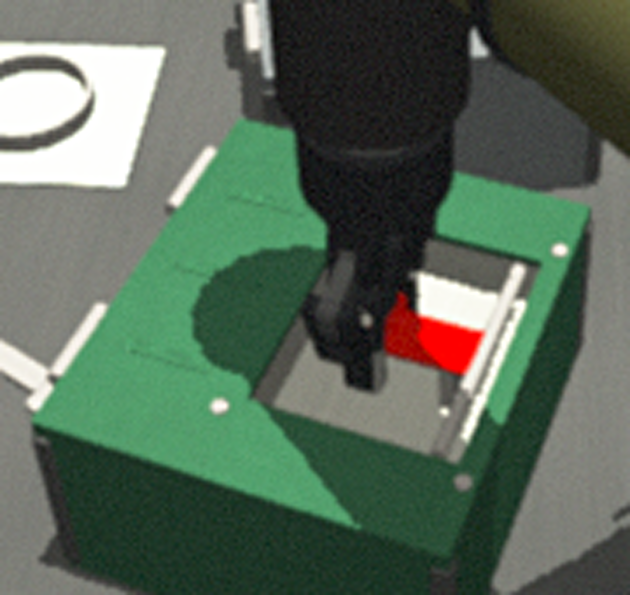

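>>> drive_tool --pt "0 0 0 0 0 -0.005 1" --pt "0 0 0 -0.001 0 -0.011 1" --pt "0 0 0 -0.001 0 -0.017 1" --pt "0 0 0 -0.002 0 -0.022 1" --pt "0 0 0 -0.003 0 -0.028 1" --pt "0 0 0 -0.005 0 -0.033 1" --pt "0 0 0 -0.007 0 -0.038 1" --pt "0 0 0 -0.009 0 -0.043 1" --pt "0 0 0 -0.011 0 -0.048 1" --pt "0 0 0 -0.013 0 -0.053 1" --pt "0 0 0 -0.013 0 -0.053 1"

```text
clock: 5.08
position: [528.4, 176.9, 142.1]
ee_rot: [[0.957, -0.289, -0.001], [-0.289, -0.957, 0.001], [-0.001, -0.001, -1.0]]
contact_force: [5.8, 5.5, -7.3]
finger_gap: 42.8
```

Run:
```python
from cell import robot,cams
import cv2,numpy as np
for n in("side",):
    f=cams.grab_frame(n); np.savez(f"{n}3.npz",**f)
    a=f["pixels"][:,:,::-1]; a=a[190:360,160:340]
    cv2.imwrite(f"pics/{n}3c.png",cv2.resize(a,None,fx=3.5,fy=3.5,interpolation=cv2.INTER_CUBIC))
s=robot.get_state();print(s["position"],s["clock"],s["finger_gap"],s["contact_force"])
```

```text
[528.42140615 176.94871105 142.10314436] 5.1333 42.1522193477978 [ 5.15152216  6.57112141 -6.42472183]
```

View pics/side3c.png

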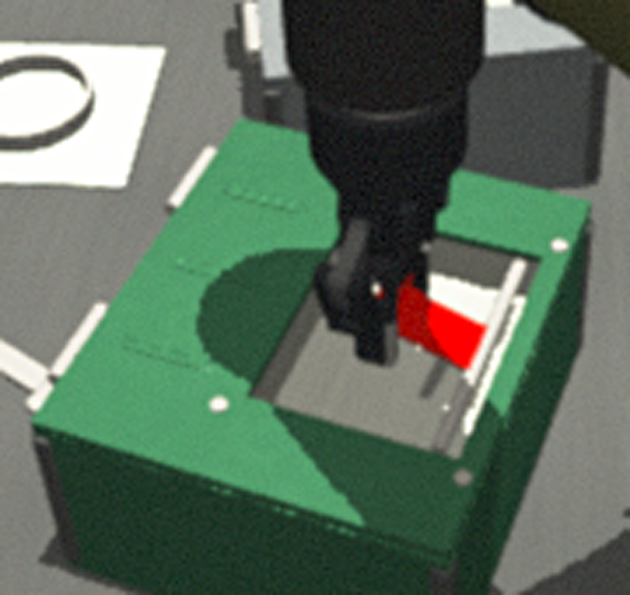

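>>> drive_tool --pt "0 0 0 -0.003 0 -0.004 1" --pt "0 0 0 -0.002 0 -0.011 1" --pt "0 0 0 0 0 -0.019 1" --pt "0 0 0 0.002 0 -0.026 1" --pt "0 0 0 0.004 0 -0.034 1" --pt "0 0 0 0.006 0 -0.041 1" --pt "0 0 0 0.009 0 -0.048 1" --pt "0 0 0 0.011 0 -0.055 1" --pt "0 0 0 0.014 0 -0.062 1" --pt "0 0 0 0.017 0 -0.069 1" --pt "0 0 0 0.02 0 -0.076 1" --pt "0 0 0 0.023 0 -0.083 1" --pt "0 0 0 0.027 0 -0.09 1" --pt "0 0 0 0.034 0 -0.103 1" --pt "0 0 0 0.043 0 -0.115 1" --pt "0 0 0 0.051 0 -0.128 1" --pt "0 0 0 0.056 0 -0.134 1" --pt "0 0 0 0.061 0 -0.14 1" --pt "0 0 0 0.061 0 -0.14 1"

```text
clock: 6.72
position: [553.5, 169.2, 211.9]
ee_rot: [[0.958, -0.286, -0.011], [-0.286, -0.958, 0.002], [-0.011, 0.002, -1.0]]
contact_force: [-18.4, 9.2, 4.5]
finger_gap: 42.4
```

Run:
```python
from cell import robot,cams
import cv2,numpy as np
for n in("side",):
    f=cams.grab_frame(n); np.savez(f"{n}4.npz",**f)
    a=f["pixels"][:,:,::-1]; a=a[150:360,140:360]
    cv2.imwrite(f"pics/{n}4c.png",cv2.resize(a,None,fx=2.8,fy=2.8,interpolation=cv2.INTER_CUBIC))
s=robot.get_state();print(s["position"],s["clock"],s["finger_gap"],s["contact_force"],s["ft_torque"])
```

```text
[553.53961541 169.23999285 211.78453899] 6.7667 42.327416389735795 [-17.93356623  10.74716056   3.57380399] [3.47767858 6.4364123  0.32471137]
```

View pics/side4c.png

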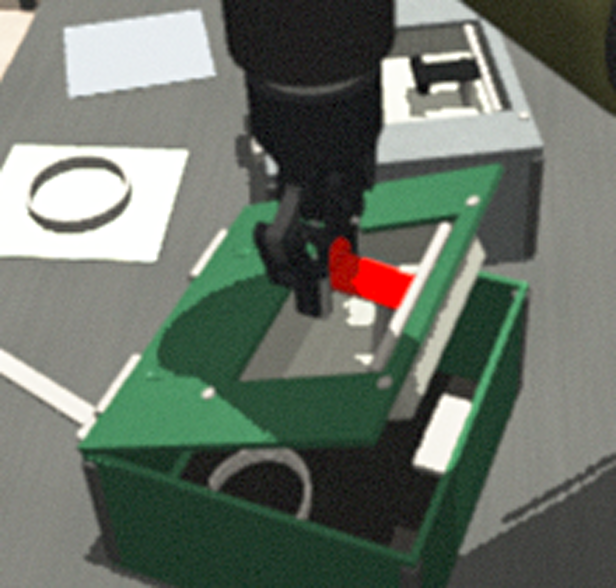

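>>> drive_tool --pt "0 -0.005 0 -0.003 0 0.0 1" --pt "0 -0.01 0 -0.005 0 -0.004 1" --pt "0 -0.015 0 0.0 0 -0.01 1" --pt "0 -0.02 0 0.005 0 -0.016 1" --pt "0 -0.028 0 0.016 0 -0.027 1" --pt "0 -0.036 0 0.027 0 -0.037 1" --pt "0 -0.044 0 0.039 0 -0.047 1" --pt "0 -0.052 0 0.051 0 -0.056 1" --pt "0 -0.06 0 0.064 0 -0.065 1" --pt "0 -0.068 0 0.077 0 -0.073 1" --pt "0 -0.076 0 0.09 0 -0.081 1" --pt "0 -0.076 0 0.09 0 -0.081 1"

```text
clock: 7.77
position: [599.4, 155.3, 252.4]
ee_rot: [[0.929, -0.287, -0.235], [-0.279, -0.958, 0.069], [-0.245, 0.001, -0.969]]
contact_force: [-5.9, 5.5, 1.9]
finger_gap: 42.7
```

Run:
```python
from cell import robot,cams
import cv2,numpy as np
for n in("side",):
    f=cams.grab_frame(n); np.savez(f"{n}5.npz",**f)
    a=f["pixels"][:,:,::-1]; a=a[130:360,130:370]
    cv2.imwrite(f"pics/{n}5c.png",cv2.resize(a,None,fx=2.6,fy=2.6,interpolation=cv2.INTER_CUBIC))
s=robot.get_state();print(s["position"],s["clock"],s["finger_gap"],s["contact_force"],s["ft_torque"],s["ee_rot"])
```

```text
[599.45917389 155.29871731 252.56995135] 7.8167 42.462574293861586 [-5.51599618  4.86102952 -0.2241061 ] [ 1.7519443   1.3297626  -0.03660722] [[ 0.92898979 -0.28723829 -0.23339266]
 [-0.27886    -0.95785853  0.0688777 ]
 [-0.24334146  0.0010972  -0.96994006]]
```

View pics/side5c.png

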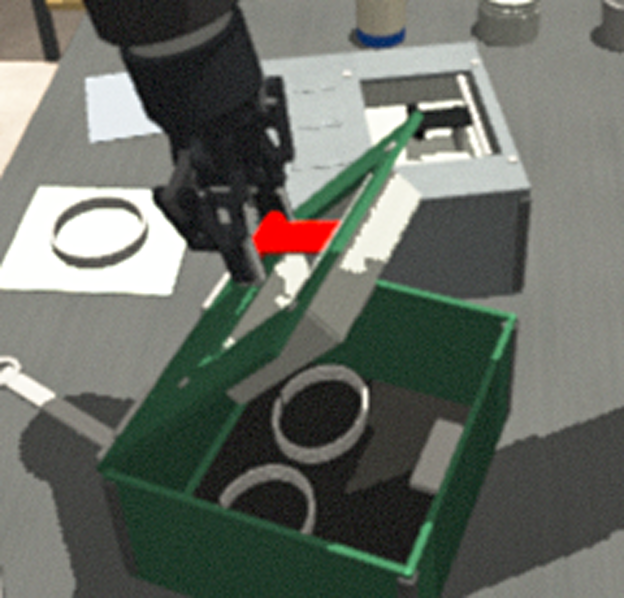

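>>> drive_tool --pt "0 -0.004 0 0.006 0 -0.005 1" --pt "0 -0.008 0 0.012 0 -0.01 1" --pt "0 -0.012 0 0.019 0 -0.015 1" --pt "0 -0.016 0 0.025 0 -0.019 1" --pt "0 -0.02 0 0.031 0 -0.023 1" --pt "0 -0.024 0 0.037 0 -0.027 1" --pt "0 -0.028 0 0.044 0 -0.032 1" --pt "0 -0.032 0 0.051 0 -0.036 1" --pt "0 -0.034 0 0.058 0 -0.04 1" --pt "0 -0.034 0 0.064 0 -0.043 1" --pt "0 -0.034 0 0.064 0 -0.043 1" --pt "0 -0.034 0 0.064 0 -0.043 1"

```text
clock: 8.82
position: [633.9, 145.0, 266.2]
ee_rot: [[0.899, -0.287, -0.33], [-0.27, -0.958, 0.098], [-0.344, 0.001, -0.939]]
contact_force: [-5.1, 6.1, -0.3]
finger_gap: 42.5
```

Run:
```python
from cell import robot,cams
import cv2,numpy as np
for n in("side","top"):
    f=cams.grab_frame(n); np.savez(f"{n}6.npz",**f)
    a=f["pixels"][:,:,::-1]; a=a[130:360,130:370] if n=="side" else a[70:300,60:300]
    cv2.imwrite(f"pics/{n}6c.png",cv2.resize(a,None,fx=2.6,fy=2.6,interpolation=cv2.INTER_CUBIC))
s=robot.get_state();print(s["position"],s["clock"],s["finger_gap"],s["contact_force"],s["ft_torque"],s["ee_rot"])
```

```text
[633.91760755 145.01622245 266.17460357] 8.9167 42.6361847786262 [-4.31419148  6.17895237  0.5732162 ] [ 1.59889323  0.94273891 -0.51512696] [[ 0.89938136 -0.28693755 -0.32981816]
 [-0.26974818 -0.95794878  0.09782661]
 [-0.34401903  0.00098442 -0.93896216]]
```

View pics/side6c.png

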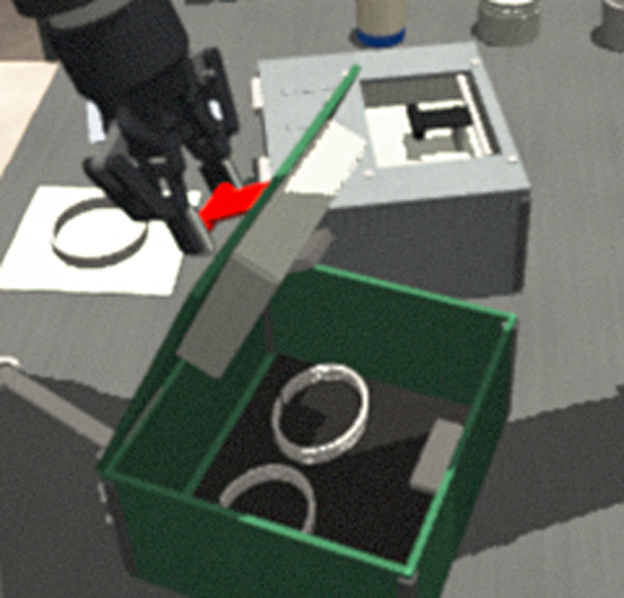

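View pics/top6c.png

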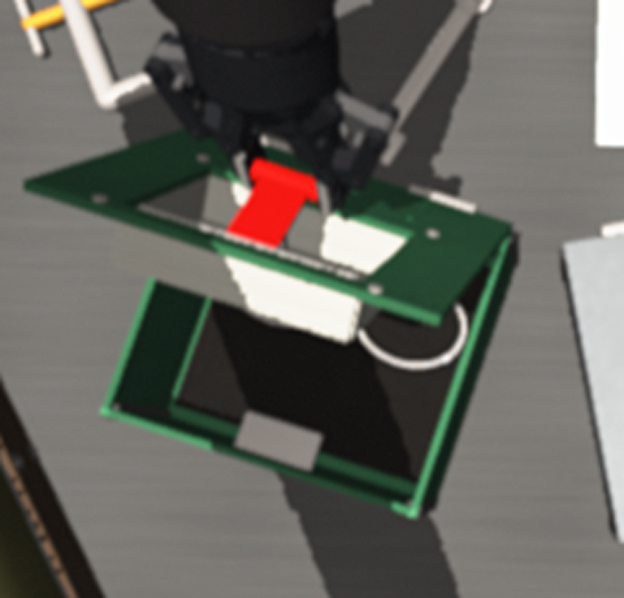

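>>> drive_tool --pt "0 0 0 0 0 0 -0.1" --pt "0 0 0 0 0 0 -0.4" --pt "0 0 0 0 0 0 -0.7" --pt "0 0 0 0 0 0 -1" --pt "0 0 0 0 0 0 -1" --pt "0 0 0 0 0 0 -1" --pt "0 0 0 0 0 0 -1" --pt "0 0 0 0 0 0 -1"

```text
clock: 9.58
position: [635.4, 143.6, 267.6]
ee_rot: [[0.901, -0.289, -0.324], [-0.272, -0.957, 0.098], [-0.339, 0.0, -0.941]]
contact_force: [1.0, 0.5, 1.2]
finger_gap: 85.4
```

Run:
```python
from cell import robot,cams
import cv2,numpy as np
for n in("side","top"):
    f=cams.grab_frame(n); np.savez(f"{n}7.npz",**f)
    a=f["pixels"][:,:,::-1]; a=a[130:360,130:370] if n=="side" else a[70:300,60:300]
    cv2.imwrite(f"pics/{n}7c.png",cv2.resize(a,None,fx=2.6,fy=2.6,interpolation=cv2.INTER_CUBIC))
s=robot.get_state();print(s["position"],s["clock"],s["finger_gap"],s["contact_force"],s["ft_torque"])
```

```text
[635.38625889 143.62548377 267.6413364 ] 9.6833 85.33028094187976 [ 0.41591828  0.35989517 -1.04159684] [-0.23844432 -0.90309053  0.01256601]
```

View pics/side7c.png

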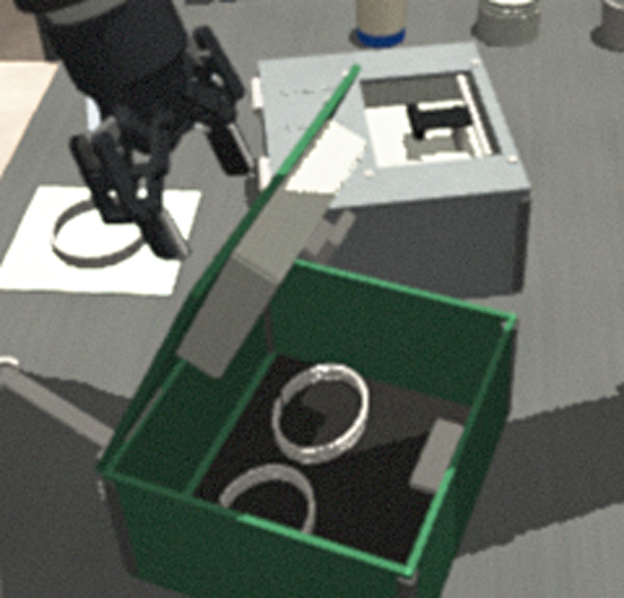

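View pics/top7c.png

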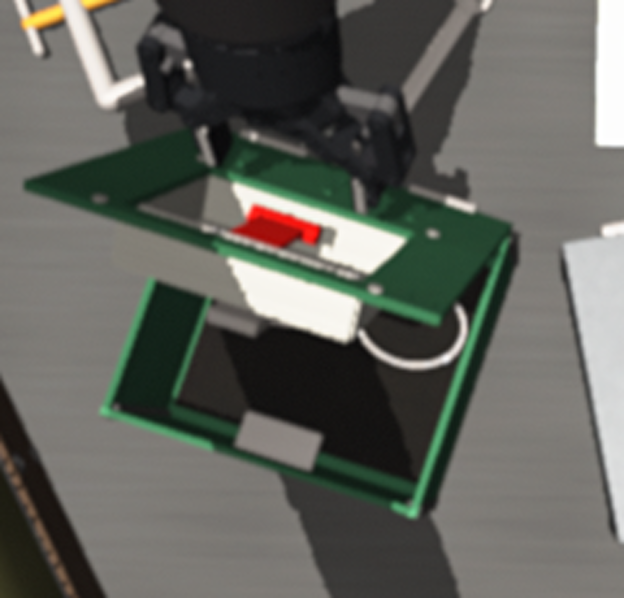

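>>> drive_tool --pt "0 0 0 0.002 0 -0.008 -1" --pt "0 0 0 0.005 0 -0.02 -1" --pt "0 0 0 0.008 0 -0.038 -1" --pt "0 0 0 0.01 0 -0.06 -1" --pt "0 0 0 0.01 0 -0.085 -1" --pt "0 0 0 0.01 0 -0.115 -1" --pt "0 0 0 0.01 0 -0.145 -1" --pt "0 0 0 0.01 0 -0.17 -1" --pt "0 0 0 0.01 0 -0.188 -1" --pt "0 0 0 0.01 0 -0.197 -1" --pt "0 0 0 0.01 0 -0.2 -1" --pt "0 0 0 0.01 0 -0.2 -1" --pt "0 0 0 0.01 0 -0.2 -1"

```text
clock: 10.77
position: [672.4, 132.6, 359.6]
ee_rot: [[0.901, -0.289, -0.325], [-0.272, -0.957, 0.098], [-0.339, 0.0, -0.941]]
contact_force: [1.0, -0.6, -0.8]
finger_gap: 85.0
```

Run:
```python
from cell import robot,cams
import cv2,numpy as np
for n in("side","top"):
    f=cams.grab_frame(n); np.savez(f"{n}8.npz",**f)
    cv2.imwrite(f"pics/{n}8.png",f["pixels"][:,:,::-1])
s=robot.get_state();print(s["position"],s["clock"],s["finger_gap"],s["contact_force"],s["qd"])
```

```text
[672.19460506 132.633218   359.56337296] 10.8667 85.48368987030959 [-0.61677775  0.11213083  0.68642241] [ 0.04868589 -0.2203802  -0.02078049  0.05526259 -0.08284978 -0.01243136]
```

View pics/side8.png

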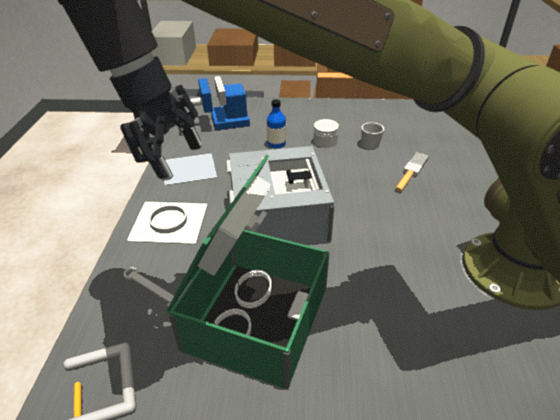

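View pics/top8.png

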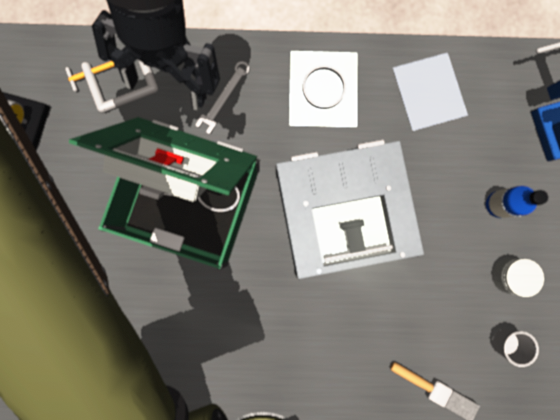

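Run:
```python
from h import *
p,e=tri((231,192),(267,157),"8"); d=p-np.array([535,174,120]);a=140-(d[0]*.957-d[1]*.289)
print(p,e,a,d[2],np.arctan2(d[2],a))
from cell import robot
print(robot.job_done())
```

```text
[544.02831446  44.29712289 310.81501837] 0.38414165932525957 93.87577157765284 190.81501837122244 1.1135911897440933
the job is handed in; nothing more can be done
None
```

The green case is open. I pinched the red bar end to end and pulled the paddle up until the latch let go. I then raised the lid along its arc, let go, and backed the gripper about 100 mm clear.

- **Lid angle:** triangulating one lid corner in both cameras after I had backed off gave about 1.11 rad (64°), past half-way. The paddle had sprung back into its recess.
- **Lid stays up:** the lid stayed up from the release until I handed the job in at about 10.9 s.
- **Grey case:** it looked shut and unmoved in the last pictures.
- **Forces:** at the last check before hand-in the wrist force was about 1 N, so nothing was being touched. The highest reading after any move was about 21 N, part-way up. It came from following a slightly too small arc, which I widened by 3 mm, and readings after later moves stayed below 10 N. I only read forces at the end of each move, so brief peaks in between were not seen.

No check failed or disagreed.

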